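# Make up two network kits and stack the totes

### The arm

A 7-joint arm with a two-finger parallel gripper is mounted at the origin on the work surface. World frame = base frame: x ahead of the robot, y to its left, z up, the work surface at z = 0. Lengths are in m, angles in rad, forces in N, time in s.
With the tool pointing down it reaches from about 0.425 to 0.925 m from the base axis. Payload 6.8 kg.
Tool frame: the origin (TCP) lies between the finger pads; the fingertips stand 14 mm ahead of it and the grasp point (between the pads) lies 5 mm behind it; z points along the fingers, y is the line along which they close (so a half turn about z gives the same grasp; the last joint's range is limited). The gripper opens to 85 mm and grips with 20 to 120 N. Pads are 22 mm wide; open, the fingers measure 114 mm over their backs; the gripper's body (76 mm by 85 mm) begins 54 mm behind the grasp point. The pads swing forward as they close: fully open they stand 13 mm farther back than shut.
Start: joints at [-1.361, 0.477, 0.022, 1.555, -0.011, 1.109, -0.083], TCP at [0.211, 0.641, 0.245] pointing down, gripper open.
Joint ranges: [-2.96, 2.96], [-0.34, 2.1], [-1.41, 1.46], [0.24, 2.44], [-1.37, 4.51], [0.17, 1.92], [-2.96, 2.96]. Speed limits (rad/s): [2.39, 2.39, 3.14, 3.14, 3.14, 3.14, 3.14].

### API

Orientations are given as a rotation vector (axis times angle).
In Python, from bench import r, eyes, ticket gives the robot as it stands. The module is installed in compiled form; this text tells all that it offers.
- The arm moves only by the tool arm_command, never from a script. Its argument "plan" is text: rows parted by semicolons, each of 4 numbers parted by spaces: the shift along the tool's x, y, z in m, then the turn about the tool's z in degrees. In form: tx ty tz yaw; .... A call has 1 to 20 rows; each row shifts and turns the commanded pose from where the row before left it, along the tool's axes as they then stand; what a row does not reach is not made up. A row lasts 1/8 s, in which the tool goes at most 62.5 mm and 10.7 degrees, less where a joint would pass 70% of its speed; a pose out of reach is approached as far as the arm can. A call is refused whole if a number of a shift passes 0.0625 or a number of a turn 10.7, either way. A call with a gripper value outside its range is refused whole. "hand" is the closure, from -1 (fully open) to 1 (shut), set as the call begins (left out, the last holds). The fingers move at their own pace and stop on an object; "grip_force" is the grip in N (left out, the last holds). Time passes only in rows, so rows that do not move let the fingers close. It gives the time, the measured TCP pose, the force, the opening and the grip force at its end, in the units of the state.
- r.get_obs(): the state, without advancing time (a new reading comes with each control period).
- eyes.grab_frame(name): name is "side" or "top" or "wrist"; returns (picture, depth): 384x512x3 uint8, red, green, blue; 384x512 float32, m along the optical axis (not along the pixel's ray), 0 where there is no reading.
- eyes.calibration(name): a dict with "fov_y" (degrees; the focal length in pixels is half the picture's height over the tangent of half this angle, whatever the lens; pixels are square), "cx", "cy" (the principal point, pixels), "origin" and "attitude" of the camera in the world; the wrist camera has in their place "tool_from_camera" (4x4, takes a point from camera to tool coordinates, whose origin is the TCP and whose axes are the flange's). Camera axes: x right, y up, looking along -z (the intrinsics and any distortion apply to the point x, -y, -z); pixel columns grow to the right and rows downward; lengths in m; the calibration is good to about 2 mm. A picture is of the moment at which its call begins: read the wrist's pose just before it. calibration takes no time and is no camera call.
- ticket.hand_in(): hands the job in; it is judged then, once.
The state is a dict: "clock": time; "joints": joint angles; "qvel": joint speeds; "tau": joint torques, N m; "tcp_pos": TCP position; "orientation": TCP orientation; "contact_force": force on the tool from outside, world axes, zero at the start; "moment": the same for the moment, N m; "grip_width": finger opening in m; "gripper_force": force on a finger pad.
Only numpy, scipy, OpenCV 4.12 (cv2) and the standard library are available. Lean on these libraries where they do the work, as an engineer would, in place of code of your own. Each camera call takes 0.05 s, during which the arm holds its last target. There are 200 camera calls.

### The job

Make up two kits for the network fitters: first put the blue switch and the black power adapter with the orange label in the grey tote, next turn the empty yellow tote end for end (card at the other end from the grey tote's) and stack it squarely on the grey one so that it stands on the rim instead of nesting, and then put the white wall outlet and the silver media converter in the yellow tote. In each tote the two parts lie flat on the floor side by side, right way up; set everything down gently, never drop it. Leave the power injector and the roll of tape where they lie among the stock.

Things in the scene. Friction and masses are not known exactly. Their poses are not given: they have to be found in the camera images.
- grey_tote: Grey open stack-and-nest tote, loose, 0.34 kg, 256 long (y) x 184 wide (x) x 70 mm high. Origin: centre of underside, z up. White card on the rim of its +y end. Floor 4 thick, 216 x 136 inside; at 35 up the walls step out to a 236 x 156 mouth. Rim channels in both long sides at y = +95 and -60 take a second tote's lugs when the cards are at the same end: it then nests, 37 up, onto the contents.
- yellow_tote: Same tote in yellow, 0.26 kg, loose, empty. Hand grip mid each long side: upright solid rim 12 mm thick (78 to 90 from centre in x), 76 long, 35 deep from the top at 70, then a step juts 6 inward; hold one grip firmly to carry. Lugs outside its base, 8 up: card opposite the grey one's, they stand on the grey rim, its base 8 down in the mouth (5 mm play), underside 62 above the grey's.
- switch: Small network switch, blue metal box 84 (x) x 52 (y) x 24 mm high, five black sockets in its -y side. Origin: centre of its underside, z up. About 0.21 kg. Goes in the grey tote.
- adapter: Plug-in power adapter, black block 60 (x) x 40 (y) x 34 mm high with an orange label on top; two steel pins project 19 mm from its +x end and a short cord stub 8 mm from its -x end. Origin: centre of the block's underside, z up. About 0.15 kg. Goes in the grey tote.
- outlet: Surface wall outlet box, white, 64 (x) x 50 (y) x 28 mm high (foot plate 8 mm high, the cover above it 47 wide), two sockets in its -x end. Origin: centre of its underside, z up. About 0.08 kg. Goes in the yellow tote.
- converter: Fibre media converter, silver metal box 80 (x) x 44 (y) x 22 mm high, a green label on top, two blue fibre sockets at its -x end. Origin: centre of its underside, z up. About 0.19 kg. Goes in the yellow tote.
- injector: Power injector, long black block 100 (x) x 46 (y) x 30 mm high with a white label on top. Origin: centre of its underside. Not wanted in either kit: it stays where it lies among the stock.
- tape: Roll of red tape lying flat, 66 mm across, 19 mm high. Origin: centre of its underside. It stays where it lies among the stock.

How it is judged:
By the outcome, as a careful person would: the job done as asked, in the order asked, and still so for the second after the job is handed in, with the robot touching nothing.
It also fails if it takes over 136 s, if anything falls off the work surface, if the arm or the gripper's body presses on something with over 40 N, if the wrist force passes 120 N, or if a joint passes its speed limit or range.

## Working session

There is one attempt and no reset: what is moved stays moved. The work goes in short steps, Python scripts to look and compute and a tool call to move; the robot and the scene stay as the last step left them, time stands still between calls to the robot, and variables do not carry over. Pictures are saved under pics/ and viewed, at most 14 in all, crops included, and the job is handed in when it is done.

Besides the shell and the picture viewer there is one more tool, called after "Call:" by a JSON object that holds its "fn" and its "kwargs", one argument or row to a line. arm_command: Moves the arm, as the interface text tells. Its arguments: {"type":"object","properties":{"plan":{"type":"string"},"hand":{"type":"number"},"grip_force":{"type":"number"}},"required":["plan"]}

```bash
mkdir -p pics; ls; python3 - <<'E'
from bench import r,eyes,ticket
import cv2,numpy as np
o=r.get_obs()
for k,v in o.items(): print(k,np.round(v,4))
for n in ["top","side","wrist"]:
    print(n,eyes.calibration(n))
for n in ["top","side"]:
    p,d=eyes.grab_frame(n)
    cv2.imwrite(f"pics/{n}0.png",p[:,:,::-1]); np.save(f"{n}0.npy",d)
E
```

```text
pics
clock 0.0
joints [-1.3611  0.4778  0.0223  1.5564 -0.0115  1.1093 -0.0831]
qvel [ 0.0025  0.0006 -0.0009  0.003   0.0014 -0.0018 -0.001 ]
tau [-4.00000e-04 -5.96453e+01  1.60810e+00 -2.81191e+01  1.25000e-02
  9.30000e-03  0.00000e+00]
tcp_pos [0.2108 0.6407 0.2443]
orientation [-4.9700e-01 -3.1019e+00  2.9000e-03]
contact_force [ 0.008  -0.7984  0.6659]
moment [-0.0226  0.0167  0.0091]
gripper_force 0.0
grip_width 0.0854
top {'fov_y': 51.57464300964831, 'cx': 261.9678222406815, 'cy': 188.5799973878074, 'origin': array([0.47585372, 0.00355161, 0.87057136]), 'attitude': array([ 0.0740588 , -0.07051987, -1.54513195])}
side {'fov_y': 53.796988305707195, 'cx': 253.9711608378636, 'cy': 196.01118165818792, 'origin': array([ 0.35442886, -0.56803762,  0.64887461]), 'attitude': array([ 0.75350773, -0.13366547, -0.3605102 ])}
wrist {'fov_y': 59.2854231947242, 'cx': 253.67763055355172, 'cy': 195.5290310146928, 'tool_from_camera': array([[-5.92296664e-05,  9.59925524e-01,  2.80255215e-01,
         7.11090522e-02],
       [ 9.99999870e-01,  1.98931143e-04, -4.70033799e-04,
         8.43811393e-04],
       [-5.06948931e-04,  2.80255150e-01, -9.59925411e-01,
        -1.27802660e-01],
       [ 0.00000000e+00,  0.00000000e+00,  0.00000000e+00,
         1.00000000e+00]])}
```

View pics/top0.png

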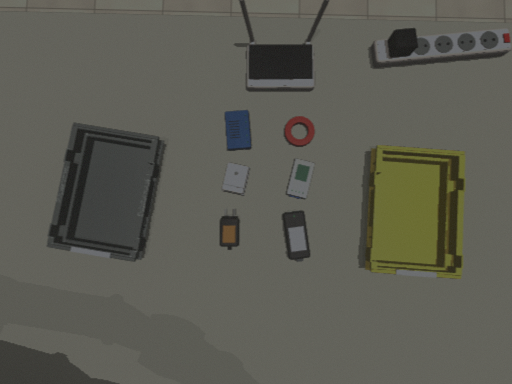

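View pics/side0.png

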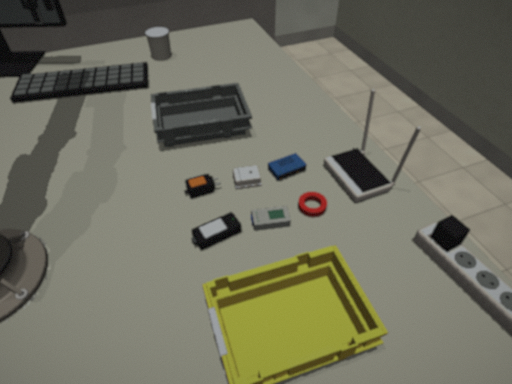

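The top view shows the grey tote at left (107,192) and the yellow at right (415,212), both with cards at the bottom. Switch (238,130), outlet (235,178), adapter (230,231), converter (300,178), injector (296,235), tape (299,131).

```bash
cat > h.py <<'E'
import numpy as np,cv2
from scipy.spatial.transform import Rotation as R
from bench import r,eyes,ticket
def grab(name,save=None):
    o=r.get_obs(); p,d=eyes.grab_frame(name)
    if save: cv2.imwrite(f"pics/{save}.png",p[:,:,::-1])
    return p,d,o
def cloud(name,d,o):
    c=eyes.calibration(name); f=192/np.tan(np.radians(c["fov_y"]/2))
    v,u=np.mgrid[:384,:512]
    P=np.stack([(u-c["cx"])/f*d,-(v-c["cy"])/f*d,-d],-1)
    if name=="wrist":
        T=c["tool_from_camera"]; P=P@T[:3,:3].T+T[:3,3]
        return P@R.from_rotvec(o["orientation"]).as_matrix().T+o["tcp_pos"]
    return P@R.from_rotvec(c["attitude"]).as_matrix().T+c["origin"]
def rect(W,mask):
    """min-area rectangle of world xy of mask: centre, (long,short), long axis deg"""
    q=W[mask][:,:2].astype(np.float32)*1000
    (c,s,a)=cv2.minAreaRect(q)
    if s[0]<s[1]: s=s[::-1]; a+=90
    return np.round(c,1),np.round(s,1),round((a+90)%180-90,1)
def cc(mask):
    n,l,st,_=cv2.connectedComponentsWithStats(mask.astype(np.uint8))
    return l==1+np.argmax(st[1:,4]) if n>1 else mask
def state():
    o=r.get_obs(); m=R.from_rotvec(o["orientation"]).as_matrix()
    print("t",round(float(o["clock"]),2),"tcp",np.round(o["tcp_pos"]*1000,1),"xaxis deg",round(np.degrees(np.arctan2(m[1,0],m[0,0])),2),"z",np.round(m[:,2],4),
     "F",np.round(o["contact_force"],1),"w",round(float(o["grip_width"])*1000,1),"q",np.round(o["joints"],2)); return o
E
python3 - <<'E'
from h import *
o=state()
d=np.load("top0.npy");p=cv2.imread("pics/top0.png")
W=cloud("top",d,o)
tb=[W[v,u] for v,u in [(280,330),(80,150),(300,200),(100,340),(190,200)]]
print(np.round(tb,4))
boxes=dict(switch=(215,100,260,158),outlet=(215,158,255,200),adapter=(212,200,248,256),converter=(282,152,320,204),injector=(278,204,316,266),tape=(280,112,320,150),grey=(40,115,165,265),yellow=(355,135,475,285))
for k,(a,b,c,e) in boxes.items():
    m=np.zeros(d.shape,bool); m[b:e,a:c]=1
    h=W[...,2]; zt=np.percentile(h[m],97)
    big=k in("grey","yellow")
    mm=cc(m&(h>(zt-.012 if not big else .055))&(h<.1))
    print(k,"ztop",round(zt*1000,1),*rect(W,mm),mm.sum())
# cards
g=p.min(2)
for k in("grey","yellow"):
    a,b,c,e=boxes[k]; m=np.zeros(d.shape,bool); m[b:e,a:c]=1
    mm=cc(m&(g>g[m].max()*.8)&(W[...,2]>.05)); print(k,"card",*rect(W,mm))
E
```

```text
t 0.1 tcp [210.7 640.7 244.4] xaxis deg 161.79 z [-4.0e-04 -1.6e-03 -1.0e+00] F [ 0.2 -0.2 -0.3] w 85.5 q [-1.36  0.48  0.02  1.56 -0.01  1.11 -0.08]
[[ 3.624e-01 -1.448e-01  2.000e-04]
 [ 7.965e-01  2.654e-01 -3.000e-04]
 [ 3.133e-01  1.335e-01 -1.000e-04]
 [ 7.616e-01 -1.644e-01 -3.300e-03]
 [ 5.501e-01  1.428e-01 -7.000e-04]]
switch ztop 25.1 [683.7  63.7] [85.1 53.1] 5.9 933
outlet ztop 29.2 [576.1  66. ] [61.3 46.9] -10.8 628
adapter ztop 34.6 [462.5  75.1] [63.1 40.1] 1.0 572
converter ztop 23.3 [578.7 -74.4] [82.6 44. ] -12.9 776
injector ztop 31.2 [455.7 -67.6] [106.3  46.2] 8.9 1038
tape ztop 20.1 [684.4 -70.3] [64.8 63.8] 1.1 503
grey ztop 70.0 [537.8 329.7] [259.7 185.6] -7.9 2880
yellow ztop 70.4 [ 513.2 -308.6] [260.  185.7] -2.8 2923
grey card [414.5 346.2] [80.1 10.8] 82.2
yellow card [ 388.8 -303.7] [80.6 11.1] 87.3
```

```bash
cat >> h.py <<'E'
def go(x,y,z,ang,o=None):
    """mm/deg target -> tool-frame shift for translate-then-turn and turn-then-translate"""
    o=o or state(); m=R.from_rotvec(o["orientation"]).as_matrix()
    a=np.degrees(np.arctan2(m[1,0],m[0,0])); dw=(ang-a+180)%360-180
    w=np.array([x,y,z])/1000-o["tcp_pos"]
    print("target",x,y,z,ang," turn tool-z",round(-dw,1),"(or",round(-dw-np.sign(-dw)*360,1),") shift before turn",np.round(m.T@w,4),
      " shift after turn",np.round((R.from_euler('z',dw,degrees=True).as_matrix()@m).T@w,4))
E
python3 -c "
from h import *
go(683.7,63.7,150,185.9)"
```

```text
t 0.1 tcp [210.7 640.7 244.4] xaxis deg 161.79 z [-4.0e-04 -1.6e-03 -1.0e+00] F [ 0.2 -0.2 -0.3] w 85.5 q [-1.36  0.48  0.02  1.56 -0.01  1.11 -0.08]
target 683.7 63.7 150 185.9  turn tool-z -24.1 (or 335.9 ) shift before turn [-0.6295 -0.4002  0.0952]  shift after turn [-0.4111 -0.6224  0.0955]
```

Call:
{"fn": "arm_command", "kwargs": {
  "plan": "-0.02 -0.0127 0 0;-0.045 -0.0286 0.004 0;-0.045 -0.0286 0.005 0;-0.045 -0.0286 0.005 0;-0.045 -0.0286 0.005 0;-0.045 -0.0286 0.005 0;-0.045 -0.0286 0.005 0;-0.045 -0.0286 0.005 0;-0.045 -0.0286 0.005 0;-0.045 -0.0286 0.005 0;-0.045 -0.0286 0.005 0;-0.045 -0.0286 0.005 0;-0.045 -0.0286 0.005 0;-0.045 -0.0286 0.005 0;-0.0245 -0.0156 0.01 0;0 0 0.01 -6;0 0 0.01 -6;0 0 0.01 -6;0 0 0 -6.1;0 0 0 0",
  "hand": -1,
  "grip_force": 50
}}

```text
clock: 2.6
tcp_pos: [0.6833, 0.0625, 0.1412]
orientation: [0.158, -3.137, 0.001]
contact_force: [-0.9, 1.1, 0.7]
grip_width: 0.0855
gripper_force: 0.0
```

```bash
python3 -c "
from h import *
p,d,o=grab('wrist','w1')
W=cloud('wrist',d,o); h=W[...,2]
m=cc((h>.015)&(h<.05)); print(rect(W,m),m.sum(),np.percentile(h[m],97))
go(683.7,63.7,16,185.9)"
```

```text
(array([684.2,  64.1]), array([83.9, 53.3]), 6.1) 7328 0.024441841406282378
t 2.65 tcp [683.5  62.9 141.4] xaxis deg -174.31 z [-3.e-04 -4.e-04 -1.e+00] F [ 0.6 -0.7  0.2] w 85.1 q [-0.26  0.6   0.1   1.62 -0.07  0.93  1.55]
target 683.7 63.7 16 185.9  turn tool-z -0.2 (or 359.8 ) shift before turn [-0.0003  0.0009  0.1254]  shift after turn [-0.0003  0.0009  0.1254]
```

Call:
{"fn": "arm_command", "kwargs": {
  "plan": "0 0.001 0.03 0;0 0 0.035 0;0 0 0.03 0;0 0 0.02 0;0 0 0.01 0;0 0 0 0"
}}

```text
clock: 3.4
tcp_pos: [0.6838, 0.0653, 0.0162]
orientation: [0.161, -3.137, 0.0]
contact_force: [1.1, 0.5, 0.3]
grip_width: 0.0852
gripper_force: 0.0
```

Call:
{"fn": "arm_command", "kwargs": {
  "plan": "0 0 0 0;0 0 0 0;0 0 0 0;0 0 0 0;0 0 0 0;0 0 0 0",
  "hand": 1
}}

```text
clock: 4.15
tcp_pos: [0.6848, 0.0654, 0.0177]
orientation: [-0.161, 3.135, 0.0]
contact_force: [-0.3, -0.9, 6.4]
grip_width: 0.0508
gripper_force: 54.1
```

```bash
python3 -c "
from h import *
o=state(); print(o['gripper_force'])"
```

```text
t 4.15 tcp [684.8  65.4  17.7] xaxis deg -174.12 z [ 2.2e-03  2.0e-04 -1.0e+00] F [-0.3 -0.9  6.4] w 50.8 q [-0.24  0.75  0.08  1.67 -0.09  0.72  1.56]
54.115256667137146
```

```bash
python3 -c "
from h import *
go(490.3,336.3,140,82.1)"
```

```text
t 4.15 tcp [684.8  65.4  17.7] xaxis deg -174.12 z [ 2.2e-03  2.0e-04 -1.0e+00] F [-0.3 -0.9  6.4] w 50.8 q [-0.24  0.75  0.08  1.67 -0.09  0.72  1.56]
target 490.3 336.3 140 82.1  turn tool-z 103.8 (or -256.2 ) shift before turn [ 0.1654  0.2894 -0.1226]  shift after turn [ 0.2414 -0.2299 -0.1228]
```

Call:
{"fn": "arm_command", "kwargs": {
  "plan": "0 0 -0.02 0;0 0 -0.05 0;0 0 -0.05 0"
}}

```text
clock: 4.53
tcp_pos: [0.6833, 0.0655, 0.1381]
orientation: [0.161, -3.137, -0.0]
contact_force: [1.2, 0.1, -3.0]
grip_width: 0.0508
gripper_force: 53.1
```

Call:
{"fn": "arm_command", "kwargs": {
  "plan": "0.0114 0.0194 0 0;0.022 0.039 0 0;0.022 0.039 0 0;0.022 0.039 0 0;0.022 0.039 0 0;0.022 0.039 0 0;0.022 0.039 0 0;0.022 0.036 0 0;0 0 0 10.4;0 0 0 10.4;0 0 0 10.4;0 0 0 10.4;0 0 0 10.4;0 0 0 10.4;0 0 0 10.4;0 0 0 10.4;0 0 0 10.4;0 0 0 10.2"
}}

```text
clock: 6.78
tcp_pos: [0.4877, 0.3365, 0.1355]
orientation: [-2.374, -2.056, 0.003]
contact_force: [-0.2, -0.2, -3.0]
grip_width: 0.0507
gripper_force: 53.1
```

```bash
python3 -c "
from h import *
p,d,o=grab('wrist','w2')
go(490.3,336.3,24,82.1)"
```

```text
t 6.83 tcp [487.6 336.7 135.4] xaxis deg 81.44 z [-2.3e-03 -7.0e-04 -1.0e+00] F [-0.4  0.3 -3.2] w 51.2 q [-1.09  0.51  0.51  1.88 -0.33  0.83 -0.56]
target 490.3 336.3 24 82.1  turn tool-z -0.7 (or 359.3 ) shift before turn [1.000e-04 2.900e-03 1.114e-01]  shift after turn [1.000e-04 2.900e-03 1.114e-01]
```

View pics/w2.png

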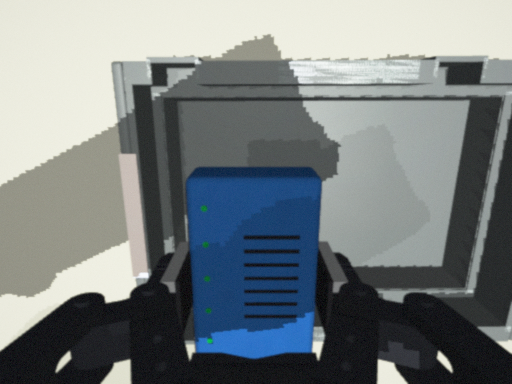

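The blue switch is held level (190–320, 170–350) above the tote's card end, which is clear of walls. Lowering.

Call:
{"fn": "arm_command", "kwargs": {
  "plan": "0 0.003 0.03 -0.7;0 0 0.035 0;0 0 0.025 0;0 0 0.012 0;0 0 0.005 0;0 0 0.002 0;0 0 0.001 0;0 0 0 0"
}}

```text
clock: 7.82
tcp_pos: [0.4928, 0.3362, 0.0269]
orientation: [-2.356, -2.078, -0.002]
contact_force: [0.4, -0.5, -2.6]
grip_width: 0.0512
gripper_force: 53.1
```

Call:
{"fn": "arm_command", "kwargs": {
  "plan": "0 0 0.001 0;0 0 0.001 0;0 0 0.001 0;0 0 0 0"
}}

```text
clock: 8.32
tcp_pos: [0.4924, 0.3359, 0.0232]
orientation: [-2.357, -2.077, 0.0]
contact_force: [0.0, -0.6, -0.8]
grip_width: 0.0508
gripper_force: 53.1
```

Call:
{"fn": "arm_command", "kwargs": {
  "plan": "0 0 0.001 0;0 0 0.0005 0;0 0 0 0"
}}

```text
clock: 8.7
tcp_pos: [0.4925, 0.3359, 0.0218]
orientation: [-2.357, -2.077, 0.0]
contact_force: [0.0, 0.1, -1.7]
grip_width: 0.0507
gripper_force: 53.2
```

Call:
{"fn": "arm_command", "kwargs": {
  "plan": "0 0 0 0;0 0 0 0;0 0 0 0",
  "hand": -0.6
}}

```text
clock: 9.07
tcp_pos: [0.4927, 0.336, 0.0219]
orientation: [2.357, 2.077, 0.001]
contact_force: [0.5, -0.6, -0.0]
grip_width: 0.0685
gripper_force: 0.0
```

Call:
{"fn": "arm_command", "kwargs": {
  "plan": "0 0 -0.02 0;0 0 -0.04 0;0 0 -0.05 0;0 0 -0.04 0"
}}

```text
clock: 9.57
tcp_pos: [0.4931, 0.3359, 0.1752]
orientation: [-2.357, -2.077, -0.004]
contact_force: [0.7, 0.5, 0.0]
grip_width: 0.068
gripper_force: 0.0
```

```bash
python3 -c "
from h import *
go(462.5,75.1,140,181); go(462.5,75.1,140,1)"
```

```text
t 9.57 tcp [493.1 335.9 175.2] xaxis deg 82.76 z [ 0.0018  0.0017 -1.    ] F [0.7 0.5 0. ] w 68.0 q [-1.11  0.47  0.54  1.85 -0.3   0.91 -0.56]
target 462.5 75.1 140 181  turn tool-z -98.2 (or 261.8 ) shift before turn [-0.2627  0.0025  0.0347]  shift after turn [ 0.0351 -0.2603  0.0349]
t 9.57 tcp [493.1 335.9 175.2] xaxis deg 82.76 z [ 0.0018  0.0017 -1.    ] F [0.7 0.5 0. ] w 68.0 q [-1.11  0.47  0.54  1.85 -0.3   0.91 -0.56]
target 462.5 75.1 140 1  turn tool-z 81.8 (or -278.2 ) shift before turn [-0.2627  0.0025  0.0347]  shift after turn [-0.0352  0.2602  0.0356]
```

Call:
{"fn": "arm_command", "kwargs": {
  "plan": "-0.0187 0.0005 0 0;-0.04 0.0005 0 0;-0.04 0.0005 0.005 0;-0.04 0.0005 0.005 0;-0.04 0.0005 0.005 0;-0.04 0 0.005 0;-0.04 0 0.005 0;-0.004 0 0.01 0;0 0 0 10.3;0 0 0 10.3;0 0 0 10.3;0 0 0 10.3;0 0 0 10.3;0 0 0 10.3;0 0 0 10.3;0 0 0 9.7;0 0 0 0"
}}

```text
clock: 11.7
tcp_pos: [0.4617, 0.0755, 0.1364]
orientation: [3.141, 0.031, -0.001]
contact_force: [0.6, 0.3, -0.3]
grip_width: 0.0684
gripper_force: 0.0
```

```bash
python3 -c "
from h import *
p,d,o=grab('wrist','w3')
W=cloud('wrist',d,o); h=W[...,2]
m=(h>.028)&(h<.045)&(abs(W[...,0]-.4625)<.06)&(abs(W[...,1]-.075)<.05); m=cc(m); print(rect(W,m),m.sum(),np.percentile(h[m],97))
m2=(h>.006)&(h<.06)&(abs(W[...,0]-.4625)<.08)&(abs(W[...,1]-.075)<.05); m2=cc(m2); print(rect(W,m2),'pins z',np.median(h[m2&(W[...,0]>.5)]) if (m2&(W[...,0]>.5)).any() else 0, W[m2].max(0),W[m2].min(0))
c,s,a=rect(W,m)
go(c[0],c[1],20,a)"
```

```text
(array([464.4,  75.8]), array([63.2, 40. ]), 1.0) 4499 0.03453868060128985
(array([467.2,  75.9]), array([87.3, 40. ]), 1.0) pins z 0.018098535092916757 [0.51072486 0.0957738  0.03541222] [0.42363667 0.05539059 0.00603442]
t 11.75 tcp [461.7  75.4 136.5] xaxis deg 1.23 z [-6.e-04 -6.e-04 -1.e+00] F [-0.1  0.3 -0.1] w 67.9 q [-1.07  0.44  0.97  2.18 -0.53  0.77 -1.3 ]
target 464.4 75.8 20 1.0  turn tool-z 0.2 (or -359.8 ) shift before turn [ 0.0028 -0.0004  0.1165]  shift after turn [ 0.0028 -0.0005  0.1165]
```

View pics/w3.png

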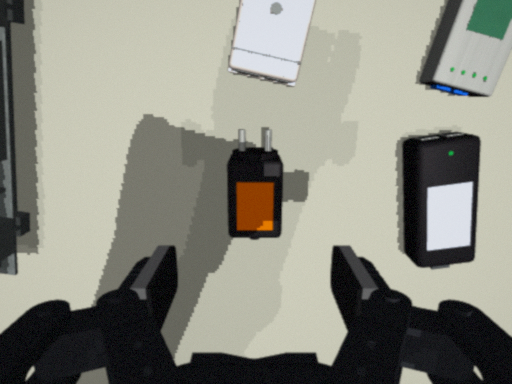

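Adapter (255,195) is centred between the open fingers, with its pins pointing up in the picture; injector is well clear at (440,200).

Call:
{"fn": "arm_command", "kwargs": {
  "plan": "0 0 0.02 0;0 0 0.035 0;0 0 0.03 0;0 0 0.02 0;0 0 0.008 0;0 0 0 0;0 0 0 0"
}}

```text
clock: 12.62
tcp_pos: [0.4625, 0.0751, 0.0245]
orientation: [-3.141, -0.028, -0.002]
contact_force: [-0.2, -0.4, -0.2]
grip_width: 0.0684
gripper_force: 0.0
```

Call:
{"fn": "arm_command", "kwargs": {
  "plan": "0 0 0 0;0 0 0 0;0 0 0 0;0 0 0 0;0 0 0 0;0 0 0 0",
  "hand": 1
}}

```text
clock: 13.38
tcp_pos: [0.4624, 0.0752, 0.0245]
orientation: [-3.141, -0.028, -0.001]
contact_force: [-2.4, -0.2, 8.1]
grip_width: 0.0388
gripper_force: 50.4
```

Call:
{"fn": "arm_command", "kwargs": {
  "plan": "0 0 -0.02 0;0 0 -0.05 0;0 0 -0.05 0;0 0 0 0"
}}

```text
clock: 13.88
tcp_pos: [0.4639, 0.0756, 0.1465]
orientation: [-3.139, -0.028, -0.008]
contact_force: [0.7, -0.1, -0.8]
grip_width: 0.0393
gripper_force: 51.4
```

```bash
python3 -c "
from h import *
go(585.3,323.1,140,82.1)"
```

```text
t 13.88 tcp [463.9  75.6 146.5] xaxis deg 1.03 z [ 0.0052  0.0029 -1.    ] F [ 0.7 -0.1 -0.8] w 39.3 q [-1.09  0.43  1.    2.17 -0.51  0.79 -1.31]
target 585.3 323.1 140 82.1  turn tool-z -81.1 (or 278.9 ) shift before turn [ 0.1258 -0.2452  0.0078]  shift after turn [0.2618 0.0863 0.0076]
```

Call:
{"fn": "arm_command", "kwargs": {
  "plan": "0.012 -0.022 0 0;0.019 -0.038 0 0;0.019 -0.038 0 0;0.019 -0.038 0 0;0.019 -0.038 0 0;0.019 -0.038 0 0;0.0188 -0.0332 0 0;0 0 0 -10.2;0 0 0 -10.2;0 0 0 -10.2;0 0 0 -10.2;0 0 0 -10.2;0 0 0 -10.2;0 0 0 -10.2;0 0 0 -9.7;0 0 0 0"
}}

```text
clock: 15.88
tcp_pos: [0.5826, 0.3232, 0.1417]
orientation: [-2.369, -2.06, 0.004]
contact_force: [-0.1, -0.5, -1.6]
grip_width: 0.0392
gripper_force: 51.2
```

```bash
python3 -c "
from h import *
p,d,o=grab('wrist','w4')
go(585.3,323.1,28.5,82.1)
W=cloud('wrist',d,o); t=o['tcp_pos']; h=W[...,2]; m=cc((h>.135)&(abs(W[...,0]-t[0])<.06)&(abs(W[...,1]-t[1])<.06)&(p[...,0].astype(int)-p[...,2]>60)); print('label z',np.percentile(h[m],[5,50,95]),t,rect(W,m))"
```

```text
t 15.93 tcp [582.7 323.  142. ] xaxis deg 81.92 z [-2.8e-03 -1.0e-04 -1.0e+00] F [ 0.   0.6 -1.4] w 39.2 q [-0.95  0.62  0.51  1.69 -0.36  0.93 -0.44]
target 585.3 323.1 28.5 82.1  turn tool-z -0.2 (or 359.8 ) shift before turn [0.0005 0.0028 0.1135]  shift after turn [0.0005 0.0029 0.1135]
label z [0.14972016 0.15063468 0.15153111] [0.58257878 0.32316863 0.14169755] (array([582.2, 318.6]), array([38.1, 26.9]), 81.8)
```

View pics/w4.png

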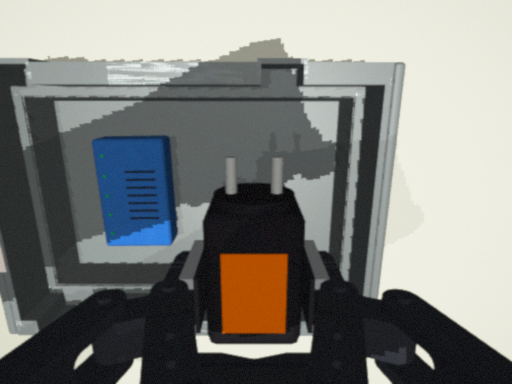

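The switch lies flat at (135,190), and the adapter (255,260) hangs level over the other half. Lowering.

Call:
{"fn": "arm_command", "kwargs": {
  "plan": "0 0.003 0.03 0;0 0 0.035 0;0 0 0.025 0;0 0 0.013 0;0 0 0.006 0;0 0 0 0;0 0 0.001 0;0 0 0.001 0;0 0 0 0"
}}

```text
clock: 17.05
tcp_pos: [0.5866, 0.322, 0.0331]
orientation: [-2.369, -2.063, -0.001]
contact_force: [-0.0, 0.1, -1.2]
grip_width: 0.0391
gripper_force: 51.3
```

Call:
{"fn": "arm_command", "kwargs": {
  "plan": "0 0 0.001 0;0 0 0.001 0;0 0 0 0"
}}

```text
clock: 17.42
tcp_pos: [0.5864, 0.3219, 0.0307]
orientation: [-2.369, -2.063, 0.0]
contact_force: [0.5, 0.9, -2.3]
grip_width: 0.0391
gripper_force: 51.3
```

Call:
{"fn": "arm_command", "kwargs": {
  "plan": "0 0 0.001 0;0 0 0 0"
}}

```text
clock: 17.68
tcp_pos: [0.5865, 0.3219, 0.0297]
orientation: [-2.369, -2.063, 0.0]
contact_force: [-0.2, -0.1, -0.8]
grip_width: 0.0391
gripper_force: 51.3
```

Call:
{"fn": "arm_command", "kwargs": {
  "plan": "0 0 0.001 0;0 0 0 0"
}}

```text
clock: 17.92
tcp_pos: [0.5865, 0.322, 0.0288]
orientation: [-2.369, -2.063, -0.0]
contact_force: [1.0, -0.0, -1.5]
grip_width: 0.0397
gripper_force: 51.3
```

Call:
{"fn": "arm_command", "kwargs": {
  "plan": "0 0 0.001 0;0 0 0 0"
}}

```text
clock: 18.18
tcp_pos: [0.5866, 0.322, 0.0286]
orientation: [-2.369, -2.063, -0.0]
contact_force: [-2.9, -0.6, 5.5]
grip_width: 0.0392
gripper_force: 52.1
```

Call:
{"fn": "arm_command", "kwargs": {
  "plan": "0 0 0 0;0 0 0 0;0 0 0 0",
  "hand": -0.4
}}

```text
clock: 18.55
tcp_pos: [0.5866, 0.3219, 0.0277]
orientation: [2.369, 2.063, 0.0]
contact_force: [-0.5, 0.1, 0.1]
grip_width: 0.0596
gripper_force: 0.0
```

Call:
{"fn": "arm_command", "kwargs": {
  "plan": "0 0 -0.02 0;0 0 -0.04 0;0 0 -0.05 0;0 0 -0.05 0;0 0 -0.03 0;0 0 0 0"
}}

```text
clock: 19.3
tcp_pos: [0.5884, 0.3223, 0.2223]
orientation: [2.369, 2.062, 0.011]
contact_force: [0.7, -0.3, -0.2]
grip_width: 0.0598
gripper_force: 0.0
```

```bash
python3 -c "
from h import *
p,d,o=grab('wrist','w5')
# refine grey tote rim from top
pt,dt,_=grab('top','top1')
for k,(a,b,c,e) in dict(grey=(40,115,165,265),yellow=(355,135,475,285)).items():
    W=cloud('top',dt,o); m=np.zeros(dt.shape,bool); m[b:e,a:c]=1
    mm=cc(m&(W[...,2]>.06)&(W[...,2]<.08)); print(k,*rect(W,mm))
ya=np.radians(-2.8+90); 
x,y=513.2+84*np.cos(ya),-308.6+84*np.sin(ya)
go(x,y,140,-2.8); go(x,y,140,177.2)
"
```

```text
grey [537.6 330. ] [259.6 186.7] -8.3
yellow [ 513.1 -308.5] [260. 185.] -2.8
t 19.4 tcp [586.4 321.8 218.4] xaxis deg 82.09 z [ 4.e-04  7.e-04 -1.e+00] F [ 0.5  0.  -0.5] w 59.7 q [-0.98  0.54  0.56  1.63 -0.32  1.06 -0.47]
target 517.3033806628315 -224.70028446331958 140 -2.8  turn tool-z 84.9 (or -275.1 ) shift before turn [-0.5509  0.0068  0.078 ]  shift after turn [-0.0423  0.5492  0.0786]
t 19.4 tcp [586.4 321.8 218.4] xaxis deg 82.09 z [ 4.e-04  7.e-04 -1.e+00] F [ 0.5  0.  -0.5] w 59.7 q [-0.98  0.54  0.56  1.63 -0.32  1.06 -0.47]
target 517.3033806628315 -224.70028446331958 140 177.2  turn tool-z -95.1 (or 264.9 ) shift before turn [-0.5509  0.0068  0.078 ]  shift after turn [ 0.0422 -0.5493  0.0783]
```

View pics/w5.png

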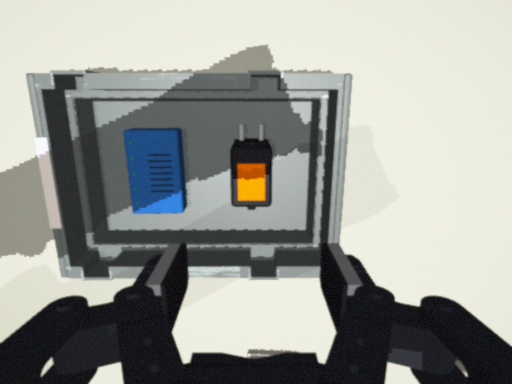

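Both parts lie flat and right way up: switch (155,170), adapter (251,175). Next, the yellow tote.

Call:
{"fn": "arm_command", "kwargs": {
  "plan": "-0.026 0.0005 0 0;-0.05 0.0005 0.003 0;-0.05 0.0005 0.005 0;-0.05 0.0005 0.005 0;-0.05 0.0005 0.005 0;-0.05 0.0005 0.005 0;-0.05 0.0005 0.005 0;-0.05 0.0005 0.005 0;-0.05 0.001 0.005 0;-0.05 0.001 0.005 0;-0.05 0.001 0.005 0;-0.025 0 0.01 0;0 0 0.01 10.6;0 0 0.01 10.6;0 0 0 10.6;0 0 0 10.6;0 0 0 10.6;0 0 0 10.6;0 0 0 10.6;0 0 0 10.6",
  "hand": -0.2
}}

```text
clock: 21.9
tcp_pos: [0.5167, -0.2244, 0.1388]
orientation: [-3.14, 0.084, 0.003]
contact_force: [0.3, 0.5, 0.8]
grip_width: 0.0511
gripper_force: 0.0
```

```bash
python3 -c "
from h import *
p,d,o=grab('wrist','w6')
W=cloud('wrist',d,o); h=W[...,2]
m=cc((h>.06)&(h<.08)&(p[...,2]<120)); print(m.sum()); q=W[m]; 
# near long-side rim: in tote frame relative to measured centre
a=np.radians(-2.8); u=np.array([np.cos(a),np.sin(a)]); v=np.array([-u[1],u[0]]); c=np.array([.5131,-.3085])
U=(q[:,:2]-c)@u; V=(q[:,:2]-c)@v
for lo in range(-120,80,20):
    s=(U>lo/1000)&(U<lo/1000+.02)&(V>.05); 
    if s.sum()>5: print(lo,np.round(np.percentile(V[s]*1000,[1,99]),1),round(np.median(q[s,2])*1000,1))
x,y=513.1+84*v[0]*1000/1000,-308.5+84*v[1]
go(x,y,54,-2.8)
"
```

```text
7345
-120 [78.8 92.4] 65.8
-100 [79.3 92.4] 69.2
-80 [79.1 92.2] 69.3
-60 [79.2 90.5] 69.3
-40 [79.2 90.3] 69.3
-20 [78.7 90.6] 69.3
0 [78.7 90.4] 69.3
20 [78.8 90.2] 69.2
40 [78.9 92.2] 69.2
60 [79.  92.5] 69.3
t 21.95 tcp [ 516.9 -224.1  138.5] xaxis deg -3.44 z [-2.7e-03  3.0e-04 -1.0e+00] F [ 0.   0.7 -0.6] w 51.3 q [-0.41  0.63  0.99  1.96 -0.67  0.92 -0.7 ]
target 517.2033806628316 -224.60028446331955 54 -2.8  turn tool-z -0.6 (or 359.4 ) shift before turn [0.0006 0.0005 0.0845]  shift after turn [0.0006 0.0005 0.0845]
```

View pics/w6.png

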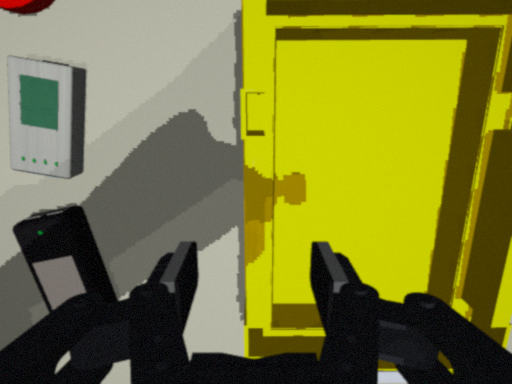

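The tote's near rim (x 245–275) runs vertically between the two fingers; the injector is clear. Descending on the grip.

Call:
{"fn": "arm_command", "kwargs": {
  "plan": "0 0 0.03 -0.6;0 0 0.03 0;0 0 0.018 0;0 0 0.006 0;0 0 0 0;0 0 0 0"
}}

```text
clock: 22.7
tcp_pos: [0.5181, -0.2252, 0.0566]
orientation: [3.141, -0.058, 0.002]
contact_force: [-0.4, -0.3, 0.1]
grip_width: 0.0513
gripper_force: 0.0
```

Call:
{"fn": "arm_command", "kwargs": {
  "plan": "0 0 0 0;0 0 0 0;0 0 0 0;0 0 0 0;0 0 0 0;0 0 0 0;0 0 0 0;0 0 0 0",
  "hand": 1,
  "grip_force": 110
}}

```text
clock: 23.7
tcp_pos: [0.5178, -0.2249, 0.0564]
orientation: [-3.141, 0.059, -0.001]
contact_force: [-1.2, 1.3, 5.8]
grip_width: 0.0099
gripper_force: 107.8
```

```bash
python3 -c "
from h import *
o=state()"
```

```text
t 23.7 tcp [ 517.8 -224.9   56.4] xaxis deg -2.16 z [ 8.e-04  5.e-04 -1.e+00] F [-1.2  1.3  5.8] w 9.9 q [-0.31  0.73  0.85  2.   -0.8   0.78 -0.59]
```

Call:
{"fn": "arm_command", "kwargs": {
  "plan": "0 0 -0.005 0;0 0 -0.01 0;0 0 -0.02 0;0 0 -0.03 0;0 0 -0.035 0;0 0 -0.03 0;0 0 -0.01 0;0 0 0 0"
}}

```text
clock: 24.7
tcp_pos: [0.5178, -0.2246, 0.1962]
orientation: [-3.141, 0.057, -0.002]
contact_force: [-0.1, 0.2, -3.3]
grip_width: 0.0105
gripper_force: 107.4
```

```bash
python3 -c "
from h import *
go(510,0,195,-2.2)
p,d,o=grab('side','s2')"
```

```text
t 24.7 tcp [ 517.8 -224.6  196.2] xaxis deg -2.1 z [ 1.1e-03  3.0e-04 -1.0e+00] F [-0.1  0.2 -3.3] w 10.5 q [-0.47  0.56  1.07  1.92 -0.59  1.01 -0.74]
target 510 0 195 -2.2  turn tool-z 0.1 (or -359.9 ) shift before turn [-0.016  -0.2242  0.0013]  shift after turn [-0.0164 -0.2242  0.0013]
```

View pics/s2.png

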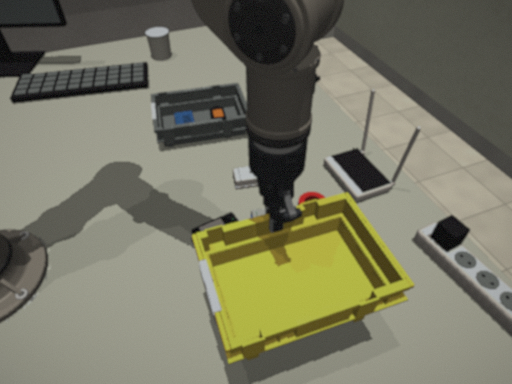

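The yellow tote hangs level from its near grip (280,215). Now carry it to the middle and start the turn.

Call:
{"fn": "arm_command", "kwargs": {
  "plan": "-0.002 -0.015 0 0;-0.002 -0.03 0 0;-0.003 -0.04 0 0;-0.003 -0.04 0 0;-0.003 -0.04 0 0;-0.002 -0.035 0 0;-0.001 -0.02 0 0;0 -0.004 0 0;0 0 0 -4;0 0 0 -8;0 0 0 -10;0 0 0 -10;0 0 0 -10;0 0 0 -10;0 0 0 -10;0 0 0 -10;0 0 0 -10;0 0 0 -8;0 0 0 -4;0 0 0 0"
}}

```text
clock: 27.25
tcp_pos: [0.5094, -0.0018, 0.1953]
orientation: [-2.187, -2.255, 0.002]
contact_force: [-0.5, -0.8, -1.7]
grip_width: 0.0099
gripper_force: 107.6
```

Call:
{"fn": "arm_command", "kwargs": {
  "plan": "0 0 0 -4;0 0 0 -8;0 0 0 -10;0 0 0 -10;0 0 0 -10;0 0 0 -10;0 0 0 -10;0 0 0 -8;0 0 0 -5;0 0 0 -3;0 0 0 0"
}}

```text
clock: 28.62
tcp_pos: [0.5097, -0.0013, 0.1954]
orientation: [-0.281, -3.128, 0.001]
contact_force: [0.5, 0.3, -2.7]
grip_width: 0.0099
gripper_force: 107.6
```

```bash
python3 -c "
from h import *
o=state()"
```

```text
t 28.62 tcp [509.7  -1.3 195.4] xaxis deg 169.73 z [-7.e-04 -6.e-04 -1.e+00] F [ 0.5  0.3 -2.7] w 9.9 q [-0.49  0.28  0.44  2.02 -0.15  0.87  1.43]
```

```bash
python3 -c "
from h import *
go(525.4,247.1,160,172.6)"
```

```text
t 28.62 tcp [509.7  -1.3 195.4] xaxis deg 169.73 z [-7.e-04 -6.e-04 -1.e+00] F [ 0.5  0.3 -2.7] w 9.9 q [-0.49  0.28  0.44  2.02 -0.15  0.87  1.43]
target 525.4 247.1 160 172.6  turn tool-z -2.9 (or 357.1 ) shift before turn [0.0288 0.2472 0.0352]  shift after turn [0.0164 0.2484 0.0352]
```

Call:
{"fn": "arm_command", "kwargs": {
  "plan": "0 0 0 -1.5;0.0014 0.015 0 -1.4;0.0015 0.03 0 0;0.0025 0.04 0 0;0.0025 0.04 0 0;0.0025 0.04 0 0;0.0025 0.04 0 0;0.0015 0.028 0 0;0.001 0.012 0.01 0;0.001 0.0034 0.015 0;0 0 0.01 0;0 0 0 0;0 0 0 0"
}}

```text
clock: 30.25
tcp_pos: [0.5256, 0.2472, 0.161]
orientation: [0.2, 3.135, -0.0]
contact_force: [1.3, 0.5, -2.6]
grip_width: 0.0102
gripper_force: 107.5
```

```bash
python3 -c "
from h import *
p,d,o=grab('top','t3'); W=cloud('top',d,o)
go(525.4,247.1,125,172.6)
h=W[...,2]; yel=(p[...,0].astype(int)-p[...,2]>50)&(p[...,1].astype(int)-p[...,2]>40)
m=cc(yel&(h>.164)&(h<.185)); print(m.sum(),np.percentile(h[m],[5,50,95]),rect(W,m))
"
```

```text
t 30.3 tcp [525.7 247.5 161.2] xaxis deg 172.72 z [ 7.e-04  3.e-04 -1.e+00] F [-0.3 -0.2 -2.3] w 10.0 q [-0.8   0.43  0.33  1.88 -0.18  0.86  1.06]
target 525.4 247.1 125 172.6  turn tool-z 0.1 (or -359.9 ) shift before turn [ 0.0002 -0.0004  0.0362]  shift after turn [ 0.0002 -0.0004  0.0362]
200 [0.171017   0.17308091 0.17538871] (array([410.4, 322.1]), array([65.6, 10.2]), 82.2)
```

View pics/t3.png

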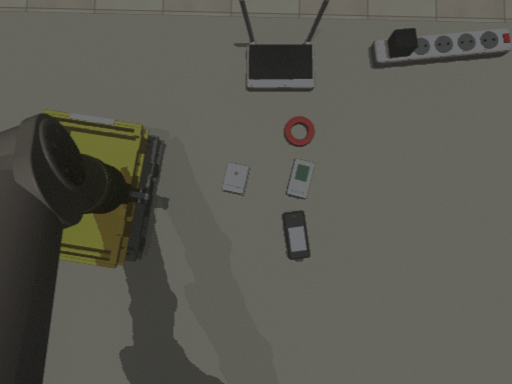

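```bash
python3 -c "
from h import *
p=cv2.imread('pics/t3.png')[:,:,::-1]
p,d,o=grab('top'); W=cloud('top',d,o); h=W[...,2]
yel=(p[...,0].astype(int)-p[...,2]>50)&(p[...,1].astype(int)-p[...,2]>40)
m=((h>.166)&(h<.182))&(yel|(p.min(2)>150)); m[:100]=0; m[280:]=0;m[:,170:]=0
q=W[m][:,:2]*1000
d0=np.load('top0.npy'); W0=cloud('top',d0,o); h0=W0[...,2]; g=np.zeros(d0.shape,bool); g[115:265,40:165]=1; g&=(h0>.06)&(h0<.08); qg=W0[g][:,:2]*1000
a=np.radians(-8.0); u=np.array([np.cos(a),np.sin(a)]); v=np.array([-u[1],u[0]]); c=np.array([537.7,329.9])
for n,Q in (('yellow',q),('grey',qg)):
    U=(Q-c)@u; V=(Q-c)@v; print(n,len(Q),'U',np.percentile(U,[0.5,1,99,99.5]),'V',np.percentile(V,[.5,1,99]))
    for lo in range(-130,130,20):
        s=(U>lo)&(U<lo+20)&(V<-60)
        if s.sum()>4: print('  ',lo,np.round(np.percentile(V[s],[3,97]),1),end=';')
    print()
    for lo in range(-90,90,30):
        s=(V>lo)&(V<lo+30)
        for t in (U[s&(U<-100)],U[s&(U>100)]):
            if len(t)>4: print('  ',lo,np.round(np.percentile(t,[3,97]),1),end=';')
    print()
"
```

```text
yellow 677 U [-129.82273164 -129.6084089   125.39885408  125.713986  ] V [-89.77165075 -89.33703844  84.40754853]
   -50 [-87.9 -78.1];   -30 [-87.6 -77.7];   30 [-88.4 -78.6];   50 [-88.1 -77. ];   70 [-89.7 -77. ];   90 [-89.8 -76.9];   110 [-87.6 -62.3];
   -90 [106.8 125.4];   -60 [-129.3 -120.7];   -60 [117.2 125.7];   -30 [-129.7 -120.6];   0 [-129.9 -121.2];   30 [116.3 124.6];   60 [116.6 124.5];
grey 2628 U [-128.13655911 -127.77773939  128.77501119  129.21375091] V [-92.0660167  -91.80221135  90.47183839]
   -130 [-89.9 -61.6];   -110 [-92.7 -79.8];   -90 [-92. -79.];   -70 [-90.1 -78.8];   -50 [-90.2 -78.2];   -30 [-90.6 -78.3];   -10 [-90.4 -78.8];   10 [-90.5 -78.7];   30 [-91.4 -78.4];   50 [-92.7 -89.5];   70 [-90.9 -78.1];   90 [-90.4 -78.6];   110 [-90.2 -61.9];
   -90 [-127.5 -106.5];   -90 [101.5 128.5];   -60 [-128. -117.];   -60 [118.5 128.9];   -30 [-128.3 -117.3];   -30 [118.6 129.3];   0 [-128.5 -117. ];   0 [118.6 129.2];   30 [-127.9 -117.2];   30 [118.5 129.2];   60 [-127.2 -105. ];   60 [101.4 128.7];
```

Call:
{"fn": "arm_command", "kwargs": {
  "plan": "-0.0025 -0.002 0.01 0;0 0 0.012 0;0 0 0.006 0;0 0 0 0;0 0 0 0"
}}

```text
clock: 30.98
tcp_pos: [0.5276, 0.2459, 0.1329]
orientation: [0.197, 3.135, 0.0]
contact_force: [-0.8, -1.1, -2.6]
grip_width: 0.0101
gripper_force: 107.4
```

```bash
cat > edges.py <<'E'
from h import *
def edges(zr):
    o=state(); p,d,_=grab('top'); W=cloud('top',d,o); h=W[...,2]
    a=np.radians(-8.0); u=np.array([np.cos(a),np.sin(a)]); v=np.array([-u[1],u[0]]); c=np.array([537.7,329.9])
    m=(abs(h-zr)<.008)&((p[...,0].astype(int)-p[...,2]>50)&(p[...,1].astype(int)-p[...,2]>40)|(p.min(2)>150)); m[:90]=0; m[290:]=0; m[:,170:]=0
    q=W[m][:,:2]*1000; U=(q-c)@u; V=(q-c)@v
    print('z',np.median(h[m])*1000)
    for lo in range(-60,60,30):
        s=(V>lo)&(V<lo+30); print(lo,[np.round(np.percentile(t,[3,97]),1) for t in (U[s&(U<-100)],U[s&(U>100)]) if len(t)>4])
    for lo in range(-70,70,20):
        s=(U>lo)&(U<lo+20)&(V<-60)
        if s.sum()>4: print(lo,np.round(np.percentile(V[s],[3,97]),1),end=';')
    print(); return p
E
python3 -c "
from edges import *
edges(.145)"
```

```text
t 30.98 tcp [527.6 245.9 132.9] xaxis deg 172.79 z [ 3.e-04  2.e-04 -1.e+00] F [-0.8 -1.1 -2.6] w 10.1 q [-0.78  0.47  0.31  1.9  -0.2   0.8   1.08]
z 145.22984066718752
-60 [array([-127.3, -118.8]), array([119.2, 127.9])]
-30 [array([-127.8, -118.5])]
0 [array([-126.4, -119.6])]
30 [array([118.2, 126.4])]
-50 [-88.4 -79.5];-30 [-88.4 -79.1];30 [-89.7 -79.7];50 [-89.3 -78.5];
```

Call:
{"fn": "arm_command", "kwargs": {
  "plan": "-0.0005 -0.0008 0.004 0;0 0 0.004 0;0 0 0.002 0;0 0 0.001 0;0 0 0 0;0 0 0 0"
}}

```text
clock: 31.78
tcp_pos: [0.5279, 0.245, 0.1219]
orientation: [0.198, 3.135, 0.0]
contact_force: [-0.0, -0.8, -2.1]
grip_width: 0.0102
gripper_force: 107.7
```

Call:
{"fn": "arm_command", "kwargs": {
  "plan": "0 0 0.001 0;0 0 0.001 0;0 0 0 0;0 0 0 0"
}}

```text
clock: 32.28
tcp_pos: [0.5278, 0.245, 0.1198]
orientation: [-0.197, -3.135, -0.0]
contact_force: [0.1, 0.4, -2.3]
grip_width: 0.0102
gripper_force: 107.7
```

Call:
{"fn": "arm_command", "kwargs": {
  "plan": "0 0 0.001 0;0 0 0.0005 0;0 0 0 0;0 0 0 0"
}}

```text
clock: 32.78
tcp_pos: [0.5279, 0.2449, 0.1184]
orientation: [0.198, 3.135, 0.0]
contact_force: [0.1, -0.4, 0.7]
grip_width: 0.0106
gripper_force: 108.1
```

Call:
{"fn": "arm_command", "kwargs": {
  "plan": "0 0 0.0005 0;0 0 0.0005 0;0 0 0 0"
}}

```text
clock: 33.15
tcp_pos: [0.5279, 0.2449, 0.1184]
orientation: [0.198, 3.135, 0.001]
contact_force: [-3.5, -2.7, 9.7]
grip_width: 0.0101
gripper_force: 109.5
```

```bash
python3 -c "
from edges import *
edges(.132)"
```

```text
t 33.15 tcp [527.9 244.9 118.4] xaxis deg 172.78 z [ 0.e+00  5.e-04 -1.e+00] F [-3.5 -2.7  9.7] w 10.1 q [-0.78  0.49  0.31  1.91 -0.2   0.77  1.09]
z 130.8709878763079
-60 [array([-126.9, -118.1]), array([119.7, 127.9])]
-30 [array([-126.9, -118.1])]
0 []
30 [array([118.8, 127. ])]
-50 [-90.7 -81.2];-30 [-90.7 -80.3];30 [-90.4 -81.3];50 [-90.  -79.8];
```

Contact at exactly the height expected for standing on the rim. Release and retract.

Call:
{"fn": "arm_command", "kwargs": {
  "plan": "0 0 0 0;0 0 0 0;0 0 0 0;0 0 0 0",
  "hand": 0.2,
  "grip_force": 50
}}

```text
clock: 33.7
tcp_pos: [0.5278, 0.245, 0.1172]
orientation: [-0.197, -3.135, 0.0]
contact_force: [0.3, 1.0, 0.8]
grip_width: 0.0339
gripper_force: 0.0
```

Call:
{"fn": "arm_command", "kwargs": {
  "plan": "0 0 -0.015 0;0 0 -0.03 0;0 0 -0.04 0;0 -0.02 -0.02 0;0 -0.05 0 0;0 -0.05 0 0;0 -0.05 0 0;0 -0.05 0 0;0 0 0 0"
}}

```text
clock: 34.83
tcp_pos: [0.4998, 0.0222, 0.2235]
orientation: [0.209, 3.133, -0.0]
contact_force: [0.3, 1.1, 0.5]
grip_width: 0.0343
gripper_force: 0.0
```

```bash
python3 -c "
from edges import *
edges(.132)
p,d,o=grab('top','t5'); W=cloud('top',d,o); h=W[...,2]
for zr in (.07,.132):
    m=(abs(h-zr)<.008); m[:90]=0; m[290:]=0; m[:,180:]=0; m=cc(m); print(zr,np.median(h[m]),rect(W,m))
    q=W[m]; A=np.c_[q[:,:2],np.ones(len(q))]; print('plane',np.linalg.lstsq(A,q[:,2],rcond=None)[0])
for z in (1,): go(576.1,66,150,169.2); go(578.7,-74.4,150,167.1)
p,d,o=grab('side','s5')
"
```

```text
t 34.83 tcp [499.8  22.2 223.5] xaxis deg 172.36 z [ 1.2e-03 -3.0e-04 -1.0e+00] F [0.3 1.1 0.5] w 34.3 q [-0.55  0.22  0.45  2.01 -0.12  0.93  1.39]
z 130.87402946845665
-60 [array([-126.6, -117.9]), array([119.8, 128. ])]
-30 [array([-127.4, -118.2])]
0 [array([-127.4, -118.6])]
30 [array([-127.7, -118.8]), array([119.1, 127. ])]
-70 [-94.1 -90.9];-50 [-92.3 -80.2];-30 [-91.1 -80.1];-10 [-90.7 -79.2];10 [-90.7 -79.1];30 [-90.3 -79.6];50 [-90.3 -79. ];
0.07 0.06507094694962856 (array([538.7, 332.7]), array([220. , 134.6]), -7.6)
plane [0.00291547 0.01320078 0.0594609 ]
0.132 0.13060070757645287 (array([538.1, 328.5]), array([258.7, 185.3]), -7.6)
plane [ 0.00051316 -0.00140633  0.13049734]
t 34.92 tcp [500.5  26.6 223.2] xaxis deg 172.72 z [ 1.3e-03  9.0e-04 -1.0e+00] F [0.6 0.3 0.4] w 34.2 q [-0.56  0.22  0.44  2.01 -0.12  0.93  1.39]
target 576.1 66 150 169.2  turn tool-z 3.5 (or -356.5 ) shift before turn [-0.0699  0.0486  0.0733]  shift after turn [-0.0668  0.0528  0.0733]
t 34.92 tcp [500.5  26.6 223.2] xaxis deg 172.72 z [ 1.3e-03  9.0e-04 -1.0e+00] F [0.6 0.3 0.4] w 34.2 q [-0.56  0.22  0.44  2.01 -0.12  0.93  1.39]
target 578.7 -74.4 150 167.1  turn tool-z 5.6 (or -354.4 ) shift before turn [-0.0903 -0.0904  0.0732]  shift after turn [-0.0987 -0.0811  0.0732]
```

View pics/s5.png

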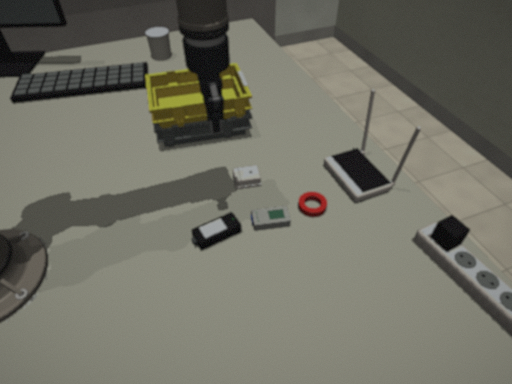

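The yellow tote stands level and square on the grey (150–250, 70–140) with its card at the far end. On to the outlet.

Call:
{"fn": "arm_command", "kwargs": {
  "plan": "-0.01 0.007 0 3.5;-0.018 0.014 0.01 0;-0.018 0.014 0.02 0;-0.014 0.012 0.02 0;-0.0068 0.0058 0.0233 0;0 0 0 0;0 0 0 0",
  "hand": -0.7
}}

```text
clock: 35.85
tcp_pos: [0.5754, 0.0675, 0.1496]
orientation: [0.292, 3.128, 0.0]
contact_force: [-1.1, -0.6, 0.3]
grip_width: 0.0724
gripper_force: 0.0
```

```bash
cat > obj.py <<'E'
from h import *
def obj(zlo,zhi,cx,cy,z):
    p,d,o=grab('wrist'); W=cloud('wrist',d,o); h=W[...,2]
    m=cc((h>zlo)&(h<zhi)&(abs(W[...,0]-cx)<.06)&(abs(W[...,1]-cy)<.05)); rr=rect(W,m); print(rr,m.sum(),np.percentile(h[m],97))
    go(rr[0][0],rr[0][1],z,rr[2]+180)
E
python3 -c "
from obj import *
obj(.018,.04,.576,.066,25)"
```

```text
(array([576.3,  66.7]), array([60.9, 46.9]), -10.8) 4594 0.0283754943913423
t 35.9 tcp [575.6  67.2 150. ] xaxis deg 169.32 z [ 1.1e-03  4.0e-04 -1.0e+00] F [ 0.6 -0.6  0.1] w 72.5 q [-0.53  0.45  0.4   1.9  -0.23  0.84  1.37]
target 576.3 66.7 25 169.2  turn tool-z 0.1 (or -359.9 ) shift before turn [-0.0007 -0.0004  0.125 ]  shift after turn [-0.0007 -0.0004  0.125 ]
```

Call:
{"fn": "arm_command", "kwargs": {
  "plan": "-0.001 0 0.03 0;0 0 0.04 0;0 0 0.03 0;0 0 0.018 0;0 0 0.007 0;0 0 0 0;0 0 0 0"
}}

```text
clock: 36.78
tcp_pos: [0.5771, 0.0667, 0.0251]
orientation: [0.293, 3.126, 0.001]
contact_force: [0.5, 0.2, 0.1]
grip_width: 0.0723
gripper_force: 0.0
```

Call:
{"fn": "arm_command", "kwargs": {
  "plan": "0 0 0 0;0 0 0 0;0 0 0 0;0 0 0 0;0 0 0 0;0 0 0 0",
  "hand": 1
}}

```text
clock: 37.52
tcp_pos: [0.5769, 0.0667, 0.0249]
orientation: [0.293, 3.127, 0.001]
contact_force: [-1.6, -1.2, 5.3]
grip_width: 0.046
gripper_force: 52.0
```

Call:
{"fn": "arm_command", "kwargs": {
  "plan": "0 0 -0.02 0;0 0 -0.05 0;0 0 -0.055 0;0 0 -0.04 0;0 0 -0.01 0;0 0 0 0"
}}

```text
clock: 38.28
tcp_pos: [0.5762, 0.0667, 0.1997]
orientation: [0.293, 3.127, 0.001]
contact_force: [0.3, -0.2, -1.4]
grip_width: 0.0456
gripper_force: 51.7
```

```bash
python3 -c "
from h import *
go(585.7,322.2,200,82.2)"
```

```text
t 38.27 tcp [576.2  66.7 199.7] xaxis deg 169.29 z [ 1.e-03  7.e-04 -1.e+00] F [ 0.3 -0.2 -1.4] w 45.6 q [-0.56  0.39  0.43  1.86 -0.2   0.93  1.35]
target 585.7 322.2 200 82.2  turn tool-z 87.1 (or -272.9 ) shift before turn [ 3.820e-02  2.528e-01 -1.000e-04]  shift after turn [ 0.2544 -0.0253 -0.0006]
```

Call:
{"fn": "arm_command", "kwargs": {
  "plan": "0.003 0.02 0 0;0.006 0.04 0 0;0.006 0.04 0 0;0.006 0.04 0 0;0.006 0.04 0 0;0.006 0.04 0 0;0.0052 0.0328 0 0;0 0 0 6;0 0 0 10;0 0 0 10;0 0 0 10;0 0 0 10;0 0 0 10;0 0 0 10;0 0 0 10;0 0 0 7;0 0 0 4.1;0 0 0 0"
}}

```text
clock: 40.52
tcp_pos: [0.5843, 0.3235, 0.1969]
orientation: [-2.365, -2.068, 0.005]
contact_force: [-0.4, -1.2, -0.7]
grip_width: 0.0459
gripper_force: 51.6
```

```bash
python3 -c "
from h import *
p,d,o=grab('wrist','w8')
go(585.7,322.2,91,82.2)
W=cloud('wrist',d,o); t=o['tcp_pos']; h=W[...,2]; m=cc((h>t[2]-.01)&(h<t[2]+.02)&(abs(W[...,0]-t[0])<.022)&(abs(W[...,1]-t[1])<.06)); print('top z rel tcp',np.percentile(h[m]-t[2],[5,50,95]),rect(W,m))
f=(h>.055)&(h<.075); print('floor',np.median(h[f]),f.sum())"
```

```text
t 40.58 tcp [584.6 323.2 197.3] xaxis deg 82.35 z [-0.0021 -0.0015 -1.    ] F [-0.3  0.3 -0.3] w 45.9 q [-1.1   0.62  0.75  1.65 -0.47  1.06 -0.34]
target 585.7 322.2 91 82.2  turn tool-z 0.2 (or -359.8 ) shift before turn [-0.0007  0.0014  0.1063]  shift after turn [-0.0007  0.0014  0.1063]
top z rel tcp [-0.00136068  0.00206339  0.00316319] (array([584.3, 324.5]), array([65.9, 44. ]), 90.0)
floor 0.06527235897671402 37496
```

View pics/w8.png

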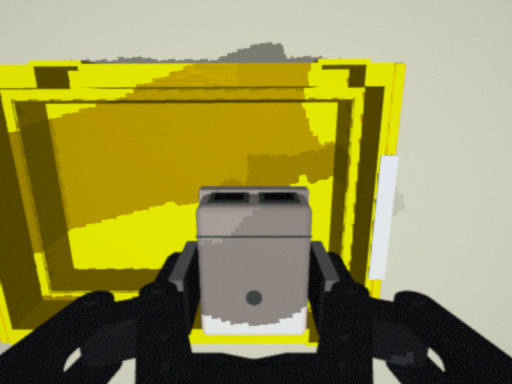

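The outlet (255,260) is level over the card half of the empty yellow tote. Lowering.

Call:
{"fn": "arm_command", "kwargs": {
  "plan": "0 0.001 0.02 0;0 0 0.03 0;0 0 0.025 0;0 0 0.014 0;0 0 0.008 0;0 0 0.005 0;0 0 0 0;0 0 0 0"
}}

```text
clock: 41.58
tcp_pos: [0.5871, 0.3222, 0.0977]
orientation: [2.367, 2.065, 0.002]
contact_force: [0.1, 0.2, 0.1]
grip_width: 0.0456
gripper_force: 51.6
```

Call:
{"fn": "arm_command", "kwargs": {
  "plan": "0 0 0.001 0;0 0 0.001 0;0 0 0 0"
}}

```text
clock: 41.95
tcp_pos: [0.5867, 0.3221, 0.095]
orientation: [-2.367, -2.065, -0.0]
contact_force: [-0.5, -0.2, -1.0]
grip_width: 0.0459
gripper_force: 51.6
```

Call:
{"fn": "arm_command", "kwargs": {
  "plan": "0 0 0.001 0;0 0 0.001 0;0 0 0.001 0;0 0 0 0;0 0 0 0"
}}

```text
clock: 42.58
tcp_pos: [0.5867, 0.322, 0.092]
orientation: [2.368, 2.065, -0.0]
contact_force: [-0.5, 0.2, -1.0]
grip_width: 0.0459
gripper_force: 51.6
```

Call:
{"fn": "arm_command", "kwargs": {
  "plan": "0 0 0.001 0;0 0 0 0"
}}

```text
clock: 42.82
tcp_pos: [0.5868, 0.322, 0.0911]
orientation: [-2.368, -2.065, -0.0]
contact_force: [0.3, -0.6, -0.4]
grip_width: 0.0459
gripper_force: 51.7
```

Call:
{"fn": "arm_command", "kwargs": {
  "plan": "0 0 0.0005 0;0 0 0 0;0 0 0 0"
}}

```text
clock: 43.2
tcp_pos: [0.5869, 0.322, 0.091]
orientation: [-2.367, -2.065, -0.001]
contact_force: [-2.5, -0.3, 5.1]
grip_width: 0.0462
gripper_force: 52.3
```

Call:
{"fn": "arm_command", "kwargs": {
  "plan": "0 0 0.0005 0;0 0 0 0;0 0 0 0"
}}

```text
clock: 43.58
tcp_pos: [0.5869, 0.322, 0.091]
orientation: [-2.367, -2.065, -0.001]
contact_force: [-3.7, -0.4, 8.4]
grip_width: 0.0453
gripper_force: 52.8
```

Call:
{"fn": "arm_command", "kwargs": {
  "plan": "0 0 0 0;0 0 0 0;0 0 0 0",
  "hand": -0.5
}}

```text
clock: 43.95
tcp_pos: [0.5866, 0.322, 0.0897]
orientation: [2.367, 2.065, -0.001]
contact_force: [-0.0, 0.2, 0.0]
grip_width: 0.0643
gripper_force: 0.0
```

Call:
{"fn": "arm_command", "kwargs": {
  "plan": "0 0 -0.015 0;0 0 -0.03 0;0 0 -0.04 0;0 0 -0.03 0;0 0 0 0"
}}

```text
clock: 44.58
tcp_pos: [0.5885, 0.3223, 0.2088]
orientation: [2.367, 2.064, 0.009]
contact_force: [-0.3, -0.3, -0.8]
grip_width: 0.0641
gripper_force: 0.0
```

```bash
python3 -c "
from h import *
go(578.7,-74.4,140,167.1)"
```

```text
t 44.58 tcp [588.5 322.3 208.8] xaxis deg 82.17 z [ 0.005   0.0032 -1.    ] F [-0.3 -0.3 -0.8] w 64.1 q [-1.1   0.61  0.76  1.64 -0.47  1.07 -0.34]
target 578.7 -74.4 140 167.1  turn tool-z -84.9 (or 275.1 ) shift before turn [-0.3946  0.044   0.0675]  shift after turn [-0.0792 -0.3892  0.0668]
```

Call:
{"fn": "arm_command", "kwargs": {
  "plan": "-0.025 0.004 0 0;-0.045 0.005 0 0;-0.05 0.005 0 0;-0.05 0.005 0 0;-0.05 0.005 0.005 0;-0.05 0.005 0.01 0;-0.05 0.005 0.01 0;-0.045 0.005 0.01 0;-0.0296 0.005 0.01 0;0 0 0.01 -7;0 0 0.01 -10;0 0 0 -10;0 0 0 -10;0 0 0 -10;0 0 0 -10;0 0 0 -10;0 0 0 -10;0 0 0 -7.9;0 0 0 0",
  "hand": -0.7
}}

```text
clock: 46.95
tcp_pos: [0.5752, -0.0764, 0.1393]
orientation: [-0.357, -3.119, 0.001]
contact_force: [0.9, 0.3, -0.4]
grip_width: 0.0724
gripper_force: 0.0
```

```bash
python3 -c "
from obj import *
obj(.013,.035,.5787,-.0744,18)"
```

```text
(array([579.3, -74. ]), array([82.4, 44. ]), -12.8) 5912 0.02249941555040095
t 47.0 tcp [575.4 -76.1 139.3] xaxis deg 166.85 z [-1.7e-03 -2.0e-04 -1.0e+00] F [ 0.1 -0.1  0.4] w 72.1 q [-0.25  0.46  0.36  1.9  -0.22  0.82  1.56]
target 579.3 -74.0 18 167.2  turn tool-z -0.3 (or 359.7 ) shift before turn [-0.0035  0.003   0.1213]  shift after turn [-0.0035  0.003   0.1213]
```

Call:
{"fn": "arm_command", "kwargs": {
  "plan": "-0.003 0.003 0.03 -0.3;0 0 0.04 0;0 0 0.03 0;0 0 0.015 0;0 0 0.006 0;0 0 0 0;0 0 0 0"
}}

```text
clock: 47.88
tcp_pos: [0.5811, -0.0728, 0.02]
orientation: [0.345, 3.121, 0.0]
contact_force: [-0.2, -0.3, -0.5]
grip_width: 0.0726
gripper_force: 0.0
```

Call:
{"fn": "arm_command", "kwargs": {
  "plan": "0 0 0 0;0 0 0 0;0 0 0 0;0 0 0 0;0 0 0 0;0 0 0 0",
  "hand": 1
}}

```text
clock: 48.62
tcp_pos: [0.5808, -0.0729, 0.0199]
orientation: [0.345, 3.121, 0.0]
contact_force: [-0.7, -1.0, 6.0]
grip_width: 0.0424
gripper_force: 51.8
```

Call:
{"fn": "arm_command", "kwargs": {
  "plan": "0 0 -0.02 0;0 0 -0.05 0;0 0 -0.055 0;0 0 -0.04 0;0 0 -0.015 0;0 0 0 0"
}}

```text
clock: 49.38
tcp_pos: [0.5804, -0.0725, 0.1997]
orientation: [0.345, 3.121, 0.001]
contact_force: [-0.3, -0.1, -2.1]
grip_width: 0.0424
gripper_force: 51.6
```

```bash
python3 -c "
from h import *
go(490.5,334.8,200,82.2)"
```

```text
t 49.38 tcp [580.4 -72.5 199.7] xaxis deg 167.4 z [ 1.4e-03  4.0e-04 -1.0e+00] F [-0.3 -0.1 -2.1] w 42.4 q [-0.29  0.39  0.39  1.84 -0.18  0.94  1.54]
target 490.5 334.8 200 82.2  turn tool-z 85.2 (or -274.8 ) shift before turn [ 1.766e-01  3.779e-01 -3.000e-04]  shift after turn [ 0.3913 -0.1444 -0.0009]
```

Call:
{"fn": "arm_command", "kwargs": {
  "plan": "0.01 0.02 0 0;0.02 0.043 0 0;0.02 0.043 0 0;0.02 0.043 0 0;0.02 0.043 0 0;0.02 0.043 0 0;0.02 0.043 0 0;0.02 0.043 0 0;0.02 0.043 0 0;0.0066 0.0139 0 0;0 0 0 7;0 0 0 10;0 0 0 10;0 0 0 10;0 0 0 10;0 0 0 10;0 0 0 10;0 0 0 10;0 0 0 8.2;0 0 0 0"
}}

```text
clock: 51.88
tcp_pos: [0.4899, 0.3334, 0.1974]
orientation: [2.366, 2.065, -0.005]
contact_force: [-0.0, -0.2, -0.9]
grip_width: 0.0429
gripper_force: 51.5
```

```bash
python3 -c "
from h import *
p,d,o=grab('wrist','w9')
go(490.5,334.8,86,82.2)"
```

```text
t 51.92 tcp [490.  333.7 197.7] xaxis deg 82.31 z [-0.0014 -0.0022 -1.    ] F [-0.6  0.4 -1.7] w 42.6 q [-1.16  0.45  0.61  1.84 -0.31  0.96 -0.55]
target 490.5 334.8 86 82.2  turn tool-z 0.1 (or -359.9 ) shift before turn [0.0014 0.0004 0.1117]  shift after turn [0.0014 0.0004 0.1117]
```

View pics/w9.png

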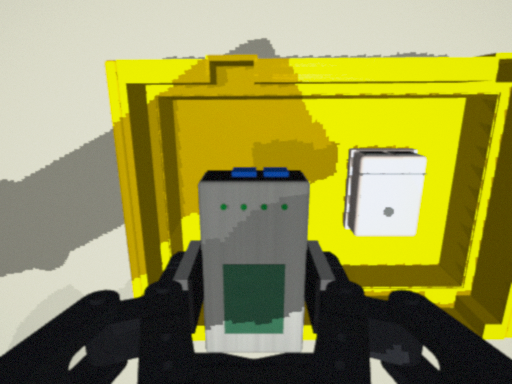

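The outlet stands flat at (388,193), and the converter (255,265) is level over the free half. Lowering.

Call:
{"fn": "arm_command", "kwargs": {
  "plan": "0.001 0 0.02 0;0 0 0.035 0;0 0 0.025 0;0 0 0.014 0;0 0 0.008 0;0 0 0.004 0;0 0 0.001 0;0 0 0 0;0 0 0 0"
}}

```text
clock: 53.05
tcp_pos: [0.4908, 0.3359, 0.0925]
orientation: [-2.367, -2.065, -0.001]
contact_force: [-0.6, 0.8, -2.0]
grip_width: 0.0429
gripper_force: 51.5
```

Call:
{"fn": "arm_command", "kwargs": {
  "plan": "0 0 0.001 0;0 0 0.001 0;0 0 0.001 0;0 0 0 0;0 0 0 0"
}}

```text
clock: 53.68
tcp_pos: [0.4906, 0.3356, 0.089]
orientation: [2.368, 2.065, 0.0]
contact_force: [0.1, 0.2, -1.9]
grip_width: 0.0429
gripper_force: 51.5
```

Call:
{"fn": "arm_command", "kwargs": {
  "plan": "0 0 0.001 0;0 0 0.001 0;0 0 0 0;0 0 0 0"
}}

```text
clock: 54.18
tcp_pos: [0.4906, 0.3357, 0.087]
orientation: [2.367, 2.065, 0.0]
contact_force: [-0.7, 0.1, -1.0]
grip_width: 0.043
gripper_force: 51.5
```

Call:
{"fn": "arm_command", "kwargs": {
  "plan": "0 0 0.0005 0;0 0 0.0005 0;0 0 0 0;0 0 0 0"
}}

```text
clock: 54.68
tcp_pos: [0.4906, 0.3357, 0.086]
orientation: [-2.368, -2.065, -0.0]
contact_force: [-0.5, -0.0, -0.6]
grip_width: 0.0428
gripper_force: 51.6
```

Call:
{"fn": "arm_command", "kwargs": {
  "plan": "0 0 0.0005 0;0 0 0 0;0 0 0 0"
}}

```text
clock: 55.05
tcp_pos: [0.4906, 0.3357, 0.086]
orientation: [-2.367, -2.065, -0.0]
contact_force: [-2.1, -1.6, 5.1]
grip_width: 0.043
gripper_force: 52.3
```

Call:
{"fn": "arm_command", "kwargs": {
  "plan": "0 0 0.0005 0;0 0 0 0;0 0 0 0"
}}

```text
clock: 55.42
tcp_pos: [0.4906, 0.3357, 0.086]
orientation: [-2.367, -2.064, -0.0]
contact_force: [-4.0, -1.7, 10.3]
grip_width: 0.0428
gripper_force: 52.9
```

Call:
{"fn": "arm_command", "kwargs": {
  "plan": "0 0 0 0;0 0 0 0;0 0 0 0",
  "hand": -0.4
}}

```text
clock: 55.8
tcp_pos: [0.4906, 0.3356, 0.0848]
orientation: [2.367, 2.065, -0.0]
contact_force: [0.5, 0.6, -0.3]
grip_width: 0.0599
gripper_force: 0.0
```

Call:
{"fn": "arm_command", "kwargs": {
  "plan": "0 0 -0.015 0;0 0 -0.03 0;0 0 -0.04 0;0 0 -0.04 0;-0.02 0 -0.02 0;-0.045 0 0 0;-0.05 0 0 0;-0.05 0 0 0;-0.05 0 0 0;-0.05 0 0 0;-0.02 0 0 0;0 0 0 0;0 0 0 0"
}}

```text
clock: 57.42
tcp_pos: [0.4523, 0.0549, 0.2303]
orientation: [2.366, 2.067, 0.001]
contact_force: [-0.5, 0.6, 0.2]
grip_width: 0.0599
gripper_force: 0.0
```

```bash
python3 -c "
from h import *
o=state(); p,d,o=grab('top','t9'); W=cloud('top',d,o); h=W[...,2]
m=(abs(h-.132)<.008); m[:90]=0; m[290:]=0; m[:,180:]=0; m=cc(m); print(np.median(h[m]),rect(W,m)); q=W[m]; print(np.linalg.lstsq(np.c_[q[:,:2],np.ones(len(q))],q[:,2],rcond=None)[0])
"
```

```text
t 57.42 tcp [452.3  54.9 230.3] xaxis deg 82.3 z [ 6.e-04  5.e-04 -1.e+00] F [-0.5  0.6  0.2] w 59.9 q [-0.95  0.15  0.78  2.11 -0.13  0.93 -0.24]
0.13063063612627046 (array([538.1, 328.7]), array([259.4, 184.9]), -7.7)
[ 0.00023074 -0.00252157  0.13109124]
```

View pics/t9.png

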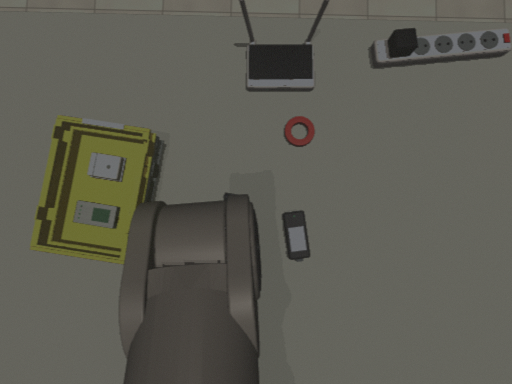

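The outlet (106,167) and converter (96,215) lie flat in the level yellow tote. The injector and tape haven't moved, and the arm is clear.

```bash
python3 -c "
from bench import ticket
print(ticket.hand_in())"
```

```text
the job is handed in; nothing more can be done
None
```

The job is handed in at about 57 s of the 136 s allowed: the switch and adapter are in the grey tote, the yellow tote is turned end for end and stands level on the grey rim, the outlet and converter are in it, and the injector and tape weren't touched.

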